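# Run the dowels out of the sprung hopper into a hung pail

## Task

Hang the small steel pail by its handle on the two-pronged hook under the dowel hopper's spout and let go of it, so that it hangs free of the bench. Then press the hopper's spring-loaded gate lever all the way down so that all five dowels roll out into the pail, and keep it pressed: the lever springs shut when it is let go, and I want to pour more dowels through, so finish while still holding the lever down at its stop, with the pail hanging and all five dowels in it. Do not push the tins, cork block or wedge about.

Things in the scene. Friction and masses are not known exactly. Their poses are not given: they have to be found in the camera images.
- hopper: Dowel hopper fixed to the bench, place and yaw vary: plywood magazine 66 mm wide, 205 mm high at the rear, on a wooden foot; slopes down 12 degrees along its own +y (about world +y; own x points away from the robot). Five dowels wait behind its steel gate. Origin: on the bench below the gate, z up. Foot and stand fill y -0.18 to -0.03 (rear end board to -0.165); under the spout it is free.
- spout_lip (a point): Middle of the spout's lip, upper face of its floor, at hopper y +0.033, 132 mm above the bench; the open spout is 66 mm wide, its lip's underside 126 mm and its low side cheeks 149 mm above the bench. Axes as the hopper's.
- hook_seat (a point): Point midway between the hook's two prongs at their upper side: hopper y +0.060, 176 mm above the bench; axes as the hopper's. The prongs are level 8 mm rods at x = +32 and -32 mm (56 mm free between), with tips bent up 18 mm further on in +y, 187 mm high. Bring the pail's handle over the tips from +y and lower it behind them: its rod then lies along x, its centre 4 mm above this point.
- gate_lever (a joint): Gate lever angle, rad: 0 = gate shut, 0.40 = pressed down to its stop, gate fully up; from 0.35 it counts as down. The first dowels pass at about 0.25. A rocker on an axle 72 mm behind the gate, 196 mm up: gate at its front end, press pad at its rear end. The pad needs about 4 N to start, 9 N at the stop, and springs back when let go.
- lever_pad (a point): Centre of the upper face of the press pad: dark wood, 34 mm wide, 42 mm along the hopper's y, 10 mm thick, on the side of the magazine nearer the robot at its rear end: hopper x -0.056, y -0.165, 221 mm above the bench when the gate is shut. It moves almost straight down by 39 mm to the stop and then tilts 23 degrees down to the rear. Press from above, as with shut fingertips.
- pail: Small steel pail, about 0.2 kg, 100 mm across the rim, 75 mm high, with a stiff (not swinging) arched handle of 8 mm rod, 120 mm wide and 154 mm high over all: the only vessel with a handle. Origin: centre of its underside, z up; the handle's top rod runs along its x (either way round serves). Stands empty in any one of three places; two tins stand in the others.
- pail_grip (a point): Middle of the handle's top rod, 150 mm above the pail's underside, inside a wooden sleeve 12 mm thick and 34 mm long: grasp here from above, the fingers closing across the rod. The bare rod on either side, straight out to 48 mm, is what lies on the prongs.
- dowel_1: One of five like beech dowels, 18 mm thick and 50 mm long with rounded ends, lying across the magazine one behind the other (1 next to the gate). Origin: its centre; its length is its x axis.
- dowel_2: One of five like beech dowels, 18 mm thick and 50 mm long with rounded ends, lying across the magazine one behind the other (1 next to the gate). Origin: its centre; its length is its x axis.
- dowel_3: One of five like beech dowels, 18 mm thick and 50 mm long with rounded ends, lying across the magazine one behind the other (1 next to the gate). Origin: its centre; its length is its x axis.
- dowel_4: One of five like beech dowels, 18 mm thick and 50 mm long with rounded ends, lying across the magazine one behind the other (1 next to the gate). Origin: its centre; its length is its x axis.
- dowel_5: One of five like beech dowels, 18 mm thick and 50 mm long with rounded ends, lying across the magazine one behind the other (1 next to the gate). Origin: its centre; its length is its x axis.
- nail_tin: Bystander: open bare tin, 74 mm across, 96 mm high, without a handle. Origin: centre of its underside. Leave it standing.
- paint_tin: Bystander: closed paint tin, 78 mm across, 78 mm high. Origin: centre of its underside. Leave it standing.
- cork_block: Bystander: cork sanding block 63 x 110 x 34 mm. Origin: centre of its underside. Leave it alone.
- wedge: Bystander: hardwood wedge 32 x 120 x 26 mm. Origin: centre of its underside. Leave it alone.

How it is judged:
By the outcome, as a careful person would: the job done as asked, in the order asked, and still so for the second after the job is handed in, while the arm keeps its last pose, push and grip.
It also fails if it takes over 67 s, if anything falls off the work surface, if the arm or the gripper's body presses on something with over 40 N, if the wrist force passes 120 N, or if a joint passes its speed limit or range.

## Robot

A 7-joint arm with a two-finger parallel gripper is mounted at the origin on a cart in front of the work surface, level with it; the furniture and walls round the work are solid. World frame = base frame: x ahead of the robot, y to its left, z up, the work surface at z = 0. Lengths are in m, angles in degrees, forces in N, time in s.
With the tool pointing down it reaches from about 0.425 to 0.875 m from the base axis. Payload 4.7 kg.
Tool frame: the origin (TCP) lies between the finger pads; the fingertips stand env.finger_overhang ahead of it and the grasp point (between the pads) lies 5 mm behind it (env.finger_overhang is the distance from the TCP to the fingertips, in m); z points along the fingers, y is the line along which they close (so a half turn about z gives the same grasp; the last joint's range is limited). The gripper opens to 87 mm and grips with 3 to 60 N. Pads are 19 mm wide; open, the fingers measure 117 mm over their backs; the gripper's body (75 mm by 190 mm) begins 51 mm behind the grasp point.
Start: joints at [74.949, 18.392, -4.016, 83.108, 1.295, 78.541, -3.26], TCP at [0.178, -0.625, 0.237] pointing down, gripper open.
Joint ranges: [-163.93, 163.93], [-17.29, 119.83], [-79.2, 71.16], [3.27, 140.29], [-89.18, 269.18], [5.43, 117.66], [-154.24, 154.24]. Speed limits (degrees/s): [147.25, 147.25, 180, 180, 180, 180, 180].

## Interface

Orientations are given as [roll, pitch, yaw] about the fixed x, y, z axes, in that order (R = Rz(yaw) Ry(pitch) Rx(roll)).
In Python, from cell import telemetry, eyes, env, models gives the robot as it stands. The module is installed in compiled form; this text tells all that it offers.
- The arm moves only by the tool drive_tool, never from a script. Its arguments are lists of equal length, an entry for each row: "angular": the turn, a rotation vector about the tool's x, y, z in rad, a list of three; "delta_pos": the shift along the tool's x, y, z in cm, a list of three; "gripper": the finger opening in cm, from 0 to 8.7. A call has 1 to 20 rows; each row shifts and turns the commanded pose from where the row before left it, along the tool's axes as they then stand; what a row does not reach is not made up. A row lasts 1/10 s, in which the tool goes at most 50 mm and 8.59 degrees, less where a joint would pass 70% of its speed; a pose out of reach is approached as far as the arm can. A call with a gripper value outside its range is refused whole. The fingers move at their own pace and stop on an object; "squeeze" is the grip in N (left out, the last holds). Time passes only in rows, so rows that do not move let the fingers close. It gives the time, the measured TCP pose, the force, the opening and the grip force at its end, in the units of the state.
- telemetry.get_obs(): the state, without advancing time (a new reading comes with each control period).
- eyes.read_camera(name): name is "side" or "top" or "wrist"; returns a dict with "pixels" (480x640x3 uint8, red, green, blue), "mtx" (3x3 intrinsics, pixels), "origin" and "orientation" of the camera in the world. Camera axes: x right, y down, z forward; pixel columns grow to the right and rows downward; lengths in m; the calibration is good to about 2 mm. The wrist camera is an equidistant fisheye: a pixel r from the principal point sees the ray r / f radians off the axis. A picture is of the moment at which its call begins. There is no depth.
- env.sign_off(): hands the job in; it is judged then, once.
Trained networks look in a picture, given as the dict that the camera call returned (one of the last four; its "shot" number tells which), for a name from the list of things; names that differ only in an ending like _2 or _b are one class to them, and where a whole thing is asked for, a point or a joint stands for the part that bears it (a point fixed in the world has none). Each returns a list of dicts, best first, with "p" (0 to 1); they miss things now and then, are a little off and sometimes report something else, mostly with a low value. They report only what shows in the picture. A call takes as long as a camera call.
- models.search_frame(picture, target): "centre" ([column, row] in pixels, amid what is visible of it).
- models.cut_out(picture, target): "pixels" (480x640 bool, what is visible of it) and "centre" ([column, row] in pixels, amid what is visible of it).
The state is a dict: "time_s": time; "qpos": joint angles; "joint_velocities": joint speeds; "effort": joint torques, N m; "tool_pos": TCP position; "tool_rot": TCP orientation; "force": force on the tool from outside, world axes, zero at the start; "wrist_torque": the same for the moment, N m; "grip_width": finger opening in m; "grasp_force": force on a finger pad.
Only numpy, scipy, OpenCV 4.12 (cv2) and the standard library are available. Lean on these libraries where they do the work, as an engineer would, in place of code of your own. Each camera call takes 0.05 s, during which the arm holds its last target. There are 200 camera calls.

## Working session

There is one attempt and no reset: what is moved stays moved. The work goes in short steps, Python scripts to look and compute and a tool call to move; the robot and the scene stay as the last step left them, time stands still between calls to the robot, and variables do not carry over. Pictures are saved under pics/ and viewed, at most 10 in all, crops included, and the job is handed in when it is done.

Besides the shell and the picture viewer there is one more tool, called by a JSON object that holds its "fn" and its "kwargs". drive_tool: Moves the arm, as the interface text tells. Its arguments: {"type":"object","properties":{"angular":{"type":"array","items":{"type":"array","items":{"type":"number"}}},"delta_pos":{"type":"array","items":{"type":"array","items":{"type":"number"}}},"gripper":{"type":"array","items":{"type":"number"}},"squeeze":{"type":"number"}},"required":["angular","delta_pos","gripper"]}

```bash
mkdir -p pics
cat > h.py <<'E'
import numpy as np, cv2
from scipy.spatial.transform import Rotation as R
from cell import telemetry, eyes, env, models
def Rm(o):
    o=np.array(o,float)
    if o.shape==(3,3): return o
    if o.size==4: return R.from_quat(o).as_matrix()
    return R.from_euler('xyz',o,degrees=True).as_matrix()
def ray(c,px,fish=False):
    K=np.array(c['mtx']); x=(px[0]-K[0,2])/K[0,0]; y=(px[1]-K[1,2])/K[1,1]
    if fish:
        r=np.hypot(x,y); s=np.sin(r)/r if r>1e-9 else 1; d=np.array([x*s,y*s,np.cos(r)])
    else: d=np.array([x,y,1.])
    return np.array(c['origin']),Rm(c['orientation'])@d
def atz(c,px,z,fish=False):
    o,d=ray(c,px,fish); return o+d*(z-o[2])/d[2]
def proj(c,p,fish=False):
    K=np.array(c['mtx']); v=Rm(c['orientation']).T@(np.array(p)-c['origin'])
    if fish:
        t=np.arctan2(np.hypot(v[0],v[1]),v[2]); n=np.hypot(v[0],v[1]); v=np.array([v[0]/n*t,v[1]/n*t,1])
    return K[0,0]*v[0]/v[2]+K[0,2],K[1,1]*v[1]/v[2]+K[1,2]
def tri(a,b):
    (o1,d1),(o2,d2)=a,b
    A=np.stack([d1,-d2],1); s=np.linalg.lstsq(A,o2-o1,rcond=None)[0]
    p,q=o1+d1*s[0],o2+d2*s[1]; return (p+q)/2,np.linalg.norm(p-q)
def save(c,n): cv2.imwrite('pics/%s.png'%n,c['pixels'][:,:,::-1])
E
python3 - <<'E'
from h import *
print(telemetry.get_obs(), env.finger_overhang)
C={}
for n in('top','side'):
    c=eyes.read_camera(n); C[n]=c; save(c,n+'0'); print(n,c['mtx'],c['origin'],c['orientation'])
    for t in('pail','pail_grip','hopper','lever_pad','gate_lever','hook_seat','spout_lip','nail_tin','paint_tin','cork_block','wedge'):
        try: r=models.search_frame(c,t)
        except Exception as e: print(t,e); continue
        print(t,[(np.round(x['centre'],1).tolist(),round(x['p'],2)) for x in r[:3]], [np.round(atz(c,x['centre'],0),3).tolist() for x in r[:1]] if n=='top' else '')
E
```

```text
{'time_s': 0.0, 'qpos': array([74.94884607, 18.43938291, -4.01528556, 83.17349818,  1.29403577,
       78.54099233, -3.2604336 ]), 'joint_velocities': array([-0.01258287,  0.07039309, -0.11321087, -0.02554809,  0.05079646,
       -0.01178231,  0.08256913]), 'effort': array([ 4.71169369e-04, -4.91298938e+01, -4.03821375e-01, -3.12528920e+01,
       -6.40775403e-02,  4.35592909e-02,  1.48785712e-04]), 'tool_pos': array([ 0.17744019, -0.62477318,  0.23547009]), 'tool_rot': array([-1.79891313e+02,  4.83241763e-03,  1.58600176e+01]), 'force': array([ 0.12015703,  0.62644077, -0.05779627]), 'wrist_torque': array([-0.02807255, -0.05326266, -0.03223804]), 'grasp_force': 0.0, 'grip_width': 0.08693641333018104} 0.014
top [[615.0078721    0.         323.39523943]
 [  0.         615.0078721  233.33189097]
 [  0.           0.           1.        ]] [ 0.29455027 -0.03151304  1.73645545] [-1.71531880e+02 -3.37415984e-02 -9.08543181e+01]
pail [] []
pail_grip [] []
hopper [([424.9, 246.0], 0.59)] [[0.512, -0.325, 0.0]]
lever_pad [([444.9, 249.0], 0.57)] [[0.503, -0.381, 0.0]]
gate_lever [([420.6, 246
[... 320 characters left out ...]
), ([424.3, 243.1], 0.4)] [[0.575, 0.166, 0.0]]
wedge [([485.7, 236.6], 0.84)] [[0.537, -0.499, 0.0]]
side [[517.63022866   0.         320.15439785]
 [  0.         517.63022866 251.46131757]
 [  0.           0.           1.        ]] [ 0.06544021 -1.30546212  1.02490816] [-123.42671074   -1.32137313  -18.73613229]
pail [([296.3, 251.3], 0.64)] 
pail_grip [([295.0, 252.3], 0.85)] 
hopper [([349.5, 319.4], 0.82)] 
lever_pad [([344.3, 281.9], 0.92)] 
gate_lever [] 
hook_seat [([349.7, 322.8], 0.72)] 
spout_lip [([348.8, 319.4], 0.7), ([316.8, 249.1], 0.65)] 
nail_tin [([288.3, 220.6], 0.61)] 
paint_tin [([273.8, 207.7], 0.62)] 
cork_block [([315.0, 250.2], 0.74)] 
wedge [([379.8, 385.3], 0.88)]
```

Run:
```python
import cv2
a=cv2.imread('pics/top0.png')[150:330,100:540]; cv2.imwrite('pics/topc.png',cv2.resize(a,(792,324),interpolation=cv2.INTER_CUBIC))
a=cv2.imread('pics/side0.png')[150:420,230:470]; cv2.imwrite('pics/sidec.png',cv2.resize(a,None,fx=2.2,fy=2.2,interpolation=cv2.INTER_CUBIC))
```

```text
(no output)
```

View pics/topc.png

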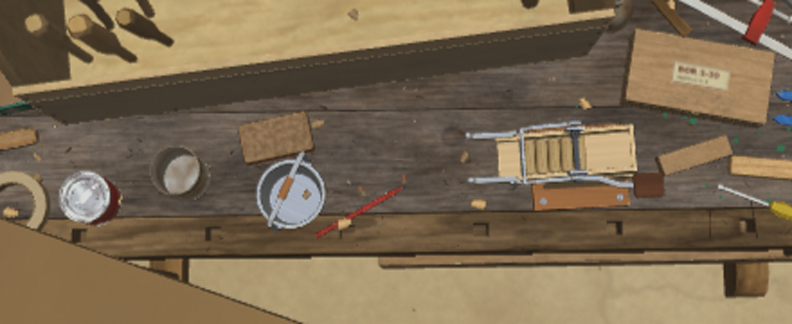

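View pics/sidec.png

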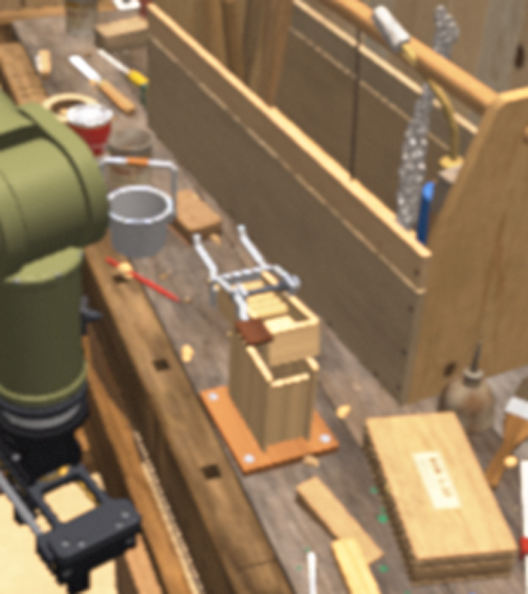

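The top view shows the pail at crop (291,193) with its sleeve at (287,187). The prong tips are at (470,135) and (470,181), and the pad is at (649,184). The side view agrees: the pail stands next to the cork block, with the hopper to its right.

Run:
```python
from h import *
c=eyes.read_camera('top'); s=eyes.read_camera('side')
f=lambda x,y:(100+x/1.8,150+y/1.8)
for n,p,z in(('sleeve',(287,187),.15),('h1',(303,154),.145),('h2',(271,226),.145),('rimc',(291,193),.075),('tipF',(469,135),.187),('tipN',(469,181),.187),('pad',(649,184),.221),('lipF',(497,138),.149),('lipN',(499,178),.149),('rearF',(635,125),.205),('rearN',(637,171),.205),('footL',(533,208),.012),('footR',(631,207),.012)):
    print(n,np.round(atz(c,f(*p),z),3))
g=lambda x,y:(230+x/2.2,150+y/2.2)
for n,a,b in(('sleeve',(287,187),(136,161)),('pad',(649,184),(253,331)),('tipF',(469,135),(240,229)),('tipN',(469,181),(198,238))):
    p,e=tri(ray(c,f(*a)),ray(s,g(*b))); print('tri',n,np.round(p,3),round(e,4))
w=eyes.read_camera('wrist'); save(w,'w0'); print(w['mtx'],w['origin'],w['orientation'])
```

```text
sleeve [0.479 0.131 0.15 ]
h1 [0.528 0.108 0.145]
h2 [0.424 0.154 0.145]
rimc [0.479 0.132 0.075]
tipF [ 0.545 -0.131  0.187]
tipN [ 0.48  -0.129  0.187]
pad [ 0.468 -0.375  0.221]
lipF [ 0.546 -0.174  0.149]
lipN [ 0.488 -0.175  0.149]
rearF [ 0.553 -0.363  0.205]
rearN [ 0.488 -0.363  0.205]
footL [ 0.457 -0.24   0.012]
footR [ 0.456 -0.393  0.012]
tri sleeve [0.477 0.131 0.151] 0.0048
tri pad [ 0.467 -0.376  0.215] 0.0027
tri tipF [ 0.545 -0.131  0.182] 0.0029
tri tipN [ 0.482 -0.13   0.179] 0.0034
[[371.64829954   0.         322.24075   ]
 [  0.         371.64829954 238.36213153]
 [  0.           0.           1.        ]] [ 0.25336424 -0.60361794  0.38536729] [ 1.63439035e+02 -9.60186802e-03 -7.41674530e+01]
```

```bash
cat >> h.py <<'E'
def plan(wps,yaws=None,step=.047):
    """rows (angular z, delta xyz cm) along world waypoints; yaw turned evenly over all rows"""
    o=telemetry.get_obs(); p=np.array(o['tool_pos']); r=R.from_euler('xyz',o['tool_rot'],degrees=True)
    y0=o['tool_rot'][2]; yt=y0 if yaws is None else yaws
    dy=(yt-y0+180)%360-180
    if yaws is not None and yt-y0>150: dy=yt-y0
    segs=[]
    for w in wps:
        w=np.array(w); n=max(1,int(np.ceil(np.linalg.norm(w-p)/step))); segs+=[(w-p)/n]*n; p=w
    n=max(len(segs),int(np.ceil(abs(dy)/8.2))); segs+=[np.zeros(3)]*(n-len(segs))
    a=np.radians(dy)/n; y=np.radians(y0)
    print('rows',n,'turn',round(-a,4))
    D=[]
    for d in segs:
        c,s=np.cos(y),np.sin(y); D.append([round(100*float(v),2) for v in(c*d[0]+s*d[1],s*d[0]-c*d[1],-d[2])]); y+=a
    print(D)
E
python3 - <<'E'
from h import *
plan([(.40,-.35,.36),(.479,.131,.27)],156)
E
```

```text
rows 19 turn -0.1287
[[3.61, -2.55, -1.54], [3.91, -2.07, -1.54], [4.14, -1.55, -1.54], [4.31, -1.0, -1.54], [4.4, -0.44, -1.54], [4.42, 0.13, -1.54], [4.37, 0.7, -1.54], [4.24, 1.25, -1.54], [4.41, -0.45, 0.82], [4.43, 0.12, 0.82], [4.38, 0.69, 0.82], [4.25, 1.25, 0.82], [4.06, 1.78, 0.82], [3.8, 2.29, 0.82], [3.47, 2.76, 0.82], [3.09, 3.18, 0.82], [2.65, 3.55, 0.82], [2.18, 3.86, 0.82], [1.66, 4.11, 0.82]]
```

{"fn": "drive_tool", "kwargs": {"angular": [[0,0,-0.129],[0,0,-0.129],[0,0,-0.129],[0,0,-0.129],[0,0,-0.129],[0,0,-0.129],[0,0,-0.129],[0,0,-0.129],[0,0,-0.129],[0,0,-0.129],[0,0,-0.129],[0,0,-0.129],[0,0,-0.129],[0,0,-0.129],[0,0,-0.129],[0,0,-0.129],[0,0,-0.129],[0,0,-0.129],[0,0,-0.129],[0,0,0]], "delta_pos": [[3.6,-2.6,-1.5],[3.9,-2.1,-1.5],[4.1,-1.6,-1.5],[4.3,-1.0,-1.5],[4.4,-0.4,-1.5],[4.4,0.1,-1.5],[4.4,0.7,-1.5],[4.2,1.2,-1.5],[4.4,-0.4,0.8],[4.4,0.1,0.8],[4.4,0.7,0.8],[4.2,1.2,0.8],[4.1,1.8,0.8],[3.8,2.3,0.8],[3.5,2.8,0.8],[3.1,3.2,0.8],[2.6,3.5,0.8],[2.2,3.9,0.8],[1.7,4.1,0.8],[0,0,0]], "gripper": [8.7,8.7,8.7,8.7,8.7,8.7,8.7,8.7,8.7,8.7,8.7,8.7,8.7,8.7,8.7,8.7,8.7,8.7,8.7,8.7]}}

```text
time_s: 3.35
tool_pos: [0.4742, 0.1397, 0.2681]
tool_rot: [179.8, -0.1, 157.0]
force: [-0.5, 0.6, -0.2]
grip_width: 0.0868
grasp_force: 0.0
```

Run:
```python
from h import *
o=telemetry.get_obs(); print(o['time_s'],o['tool_pos'],o['tool_rot'],o['qpos'])
w=eyes.read_camera('wrist'); save(w,'w1')
for t in('pail_grip','pail'):
    for m in models.cut_out(w,t)[:2]:
        print(t,m['centre'],m['p'],m['pixels'].sum())
        if t=='pail_grip': print(atz(w,m['centre'],.15,True))
```

```text
3.35 [0.47415303 0.13966759 0.26813801] [ 1.79823650e+02 -1.16383324e-01  1.57042432e+02] [ 3.23098921e+01  2.88606732e-01 -5.11473491e+01  1.00423615e+02
  1.59897777e-02  7.93645732e+01  4.82022641e+01]
pail_grip [317.3, 220.2] 0.91 9714
[0.46111168 0.14201151 0.15      ]
pail [313.9, 222.1] 0.72 9565
```

View pics/w1.png

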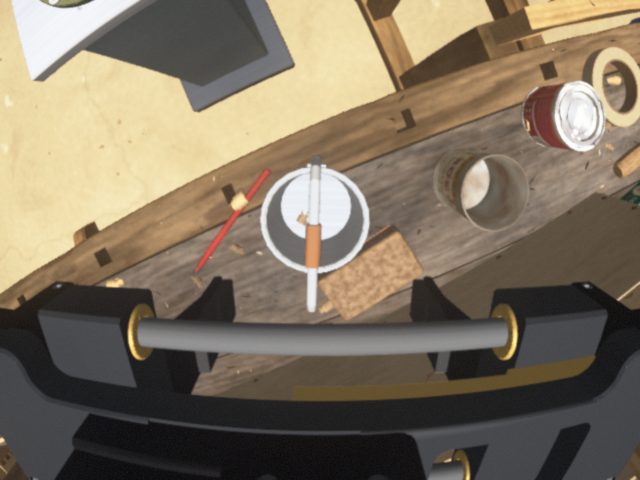

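The pail is below. The sleeve spans (314,225) to (312,268), and the rod runs from (316,165) to (311,308).

Run:
```python
from h import *
w=eyes.read_camera('wrist')
a,b,e1,e2=[atz(w,p,z,True) for p,z in(((314,225),.156),((312.5,268),.156),((316,165),.15),((311,308),.15))]
print(a,b,(a+b)/2,np.linalg.norm(a-b),e1,e2,(e1+e2)/2,np.linalg.norm(e1-e2))
for d in(b-a,e2-e1): print(np.degrees(np.arctan2(d[1],d[0])))
m=(a+b+e1+e2)/4
plan([(m[0],m[1],.145)],None)
```

```text
[0.46363628 0.13070374 0.156     ] [0.49364826 0.1159988  0.156     ] [0.47864227 0.12335127 0.156     ] 0.03342086834952915 [0.42488363 0.14942169 0.15      ] [0.52676126 0.09952674 0.15      ] [0.47582244 0.12447421 0.15      ] 0.11343966303047982
-26.103418488832624
-26.093473196762158
rows 3 turn -0.0
[[-0.14, -0.19, 4.12], [-0.14, -0.19, 4.12], [-0.14, -0.19, 4.12]]
```

The arm was still settling when that picture was taken, so those pixels and this pose don't match. I'll re-measure from one fresh picture.

Run:
```python
from h import *
o=telemetry.get_obs(); print(o['tool_pos'],o['tool_rot'])
w=eyes.read_camera('wrist'); im=w['pixels']
hsv=cv2.cvtColor(im,cv2.COLOR_RGB2HSV)
m=cv2.inRange(hsv,(5,110,120),(18,255,255)); m[:, :270]=0; m[:,360:]=0; m[:200]=0; m[300:]=0
n,l,st,ce=cv2.connectedComponentsWithStats(m); k=1+st[1:,4].argmax(); print(st[k],ce[k])
ys,xs=np.where(l==k); 
t=(xs[ys<=ys.min()+3].mean(),ys.min()-.5); b=(xs[ys>=ys.max()-3].mean(),ys.max()+.5)
a,b=atz(w,t,.156,True),atz(w,b,.156,True); d=b-a
print((a+b)/2,np.linalg.norm(d),np.degrees(np.arctan2(d[1],d[0])))
c=(a+b)/2; plan([(c[0],c[1],.145)],180+np.degrees(np.arctan2(d[1],d[0])))
```

```text
[0.47569902 0.13092425 0.26859256] [-1.79950236e+02  2.56478477e-02  1.56144638e+02]
[316 218  15  43 604] [323.10099338 239.65231788]
[0.47648283 0.131485   0.156     ] 0.032984310640176005 -24.529346168725684
rows 3 turn 0.0036
[[-0.01, 0.04, 4.12], [-0.01, 0.04, 4.12], [-0.01, 0.04, 4.12]]
```

{"fn": "drive_tool", "kwargs": {"angular": [[0,0,0.011],[0,0,0],[0,0,0],[0,0,0],[0,0,0],[0,0,0],[0,0,0],[0,0,0],[0,0,0],[0,0,0],[0,0,0]], "delta_pos": [[0,0.1,4],[0,0,4],[0,0,3],[0,0,1.4],[0,0,0],[0,0,0],[0,0,0],[0,0,0],[0,0,0],[0,0,0],[0,0,0]], "gripper": [8.7,8.7,8.7,8.7,8.7,4,2,0.5,0.5,0.5,0.5], "squeeze": 30}}

```text
time_s: 4.7
tool_pos: [0.476, 0.1334, 0.1447]
tool_rot: [-180.0, 0.0, 155.7]
force: [-0.4, 0.1, 0.1]
grip_width: 0.047
grasp_force: 0.0
```

{"fn": "drive_tool", "kwargs": {"angular": [[0,0,0],[0,0,0],[0,0,0],[0,0,0],[0,0,0],[0,0,0],[0,0,0],[0,0,0]], "delta_pos": [[0,0,0],[0,0,0],[0,0,0],[0,0,0],[0,0,0],[0,0,0],[0,0,0],[0,0,0]], "gripper": [0.5,0.5,0.5,0.5,0.5,0.5,0.5,0.5]}}

```text
time_s: 5.5
tool_pos: [0.4758, 0.1332, 0.1444]
tool_rot: [-180.0, -0.0, 155.7]
force: [0.2, -1.4, -0.4]
grip_width: 0.0108
grasp_force: 29.9
```

Run:
```python
from h import *
plan([(.476,.133,.2144),(.508,-.06,.2144)],182,.04)
```

```text
rows 7 turn -0.0657
[[-0.01, -0.0, -3.5], [-0.01, -0.0, -3.5], [-1.73, -3.51, -0.0], [-1.5, -3.62, -0.0], [-1.25, -3.71, -0.0], [-1.01, -3.78, -0.0], [-0.76, -3.84, -0.0]]
```

{"fn": "drive_tool", "kwargs": {"angular": [[0,0,-0.066],[0,0,-0.066],[0,0,-0.066],[0,0,-0.066],[0,0,-0.066],[0,0,-0.066],[0,0,-0.066],[0,0,0],[0,0,0],[0,0,0],[0,0,0]], "delta_pos": [[0,0,-3.5],[0,0,-3.5],[-1.7,-3.5,0],[-1.5,-3.6,0],[-1.2,-3.7,0],[-1.0,-3.8,0],[-0.8,-3.8,0],[0,0,0],[0,0,0],[0,0,0],[0,0,0]], "gripper": [0.5,0.5,0.5,0.5,0.5,0.5,0.5,0.5,0.5,0.5,0.5]}}

```text
time_s: 6.6
tool_pos: [0.5077, -0.0575, 0.2145]
tool_rot: [180.0, -0.0, -177.7]
force: [0.7, 0.2, -1.0]
grip_width: 0.0106
grasp_force: 30.0
```

Run:
```python
from h import *
o=telemetry.get_obs(); print(o['time_s'],o['tool_pos'],o['tool_rot'],o['grip_width'],o['grasp_force'],o['qpos'][6])
w=eyes.read_camera('wrist'); save(w,'w2')
s=eyes.read_camera('side')
H=np.array([.515,-.208,0]);Rh=R.from_euler('z',2,degrees=True).as_matrix()
a=w['pixels'].copy()[:,:,::-1].copy();b=s['pixels'][:,:,::-1].copy()
for p in((.032,.078,.187),(-.032,.078,.187),(.033,.033,.149),(-.033,.033,.149),(-.056,-.165,.221)):
    q=H+Rh@p
    for im,c,f in((a,w,True),(b,s,False)):
        u=proj(c,q,f); print(p,np.round(u)); cv2.circle(im,(int(u[0]*8),int(u[1]*8)),24,(0,0,255),1,shift=3)
cv2.imwrite('pics/w2m.png',a)
cv2.imwrite('pics/s2m.png',cv2.resize(b[200:380,250:450],None,fx=3,fy=3,interpolation=cv2.INTER_CUBIC))
```

```text
6.6 [ 0.50767383 -0.05745398  0.21446529] [ 1.79992476e+02 -6.24504724e-03 -1.77739518e+02] 0.010621992924775574 30.03982398658991 93.26175243446768
(0.032, 0.078, 0.187) [195. 337.]
(0.032, 0.078, 0.187) [339. 252.]
(-0.032, 0.078, 0.187) [181. 229.]
(-0.032, 0.078, 0.187) [319. 256.]
(0.033, 0.033, 0.149) [153. 306.]
(0.033, 0.033, 0.149) [345. 271.]
(-0.033, 0.033, 0.149) [139. 213.]
(-0.033, 0.033, 0.149) [324. 275.]
(-0.056, -0.165, 0.221) [-103.  213.]
(-0.056, -0.165, 0.221) [345. 298.]
```

View pics/w2m.png

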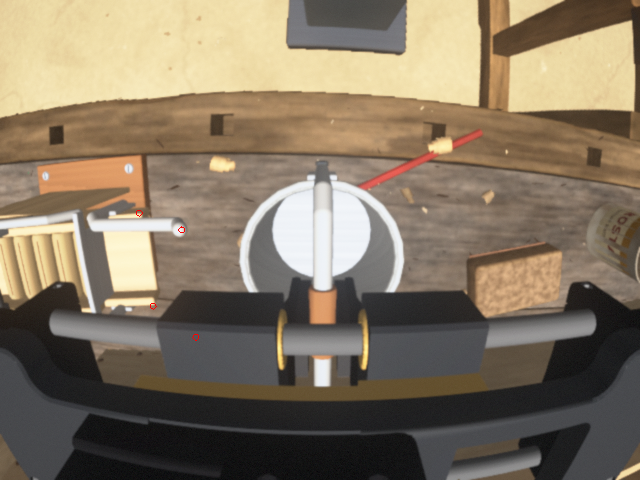

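View pics/s2m.png

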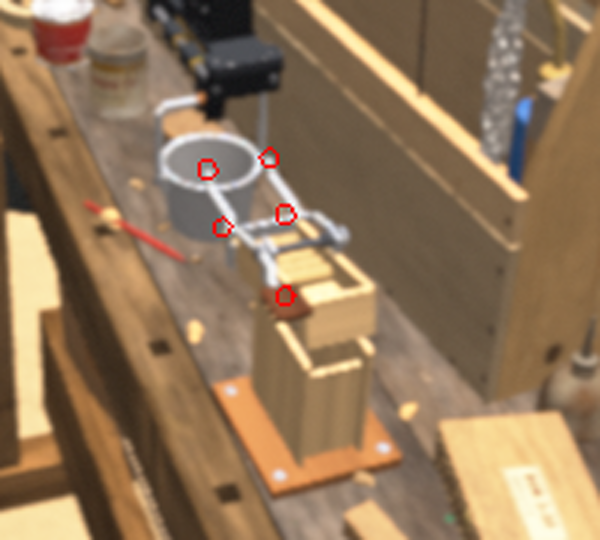

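The near prong tip shows at (182,227), predicted at (181,229), so the hopper pose is good to about 2 mm. The rod is square to the tool. Next I'll lower to tip-clearing height and approach.

{"fn": "drive_tool", "kwargs": {"angular": [[0,0,0],[0,0,0],[0,0,0],[0,0,0],[0,0,0],[0,0,0],[0,0,0]], "delta_pos": [[0,0,1.2],[0,0,1.2],[-0.1,-1.6,0],[-0.1,-1.6,0],[0,-1.4,0],[0,0,0],[0,0,0]], "gripper": [0.5,0.5,0.5,0.5,0.5,0.5,0.5]}}

```text
time_s: 7.4
tool_pos: [0.5116, -0.1055, 0.1907]
tool_rot: [180.0, 0.0, -178.0]
force: [-0.1, -0.6, -2.4]
grip_width: 0.0115
grasp_force: 30.0
```

Run:
```python
from h import *
o=telemetry.get_obs(); print(o['tool_pos'],o['tool_rot'],o['force'])
w=eyes.read_camera('wrist'); b=w['pixels'][:,:,::-1].copy()
H=np.array([.515,-.208,0]);Rh=R.from_euler('z',2,degrees=True).as_matrix()
T=np.array(o['tool_pos'])
for q in(H+Rh@(-.032,.078,.187),H+Rh@(-.032,.02,.176),H+Rh@(-.032,.06,.176),H+Rh@(-.033,.033,.132),T+[-.048,0,.0056],T+[.02,0,.0056]):
    u=proj(w,q,True); print(np.round(u)); cv2.circle(b,(int(u[0]*8),int(u[1]*8)),20,(0,0,255),1,shift=3)
cv2.imwrite('pics/w3m.png',cv2.resize(b[130:400,80:430],None,fx=2.2,fy=2.2,interpolation=cv2.INTER_CUBIC))
```

```text
[ 0.51159554 -0.10548865  0.19070117] [ 1.79964079e+02  1.68695173e-02 -1.77973188e+02] [-0.1291698  -0.62264742 -2.44288795]
[265. 239.]
[154. 233.]
[230. 232.]
[204. 211.]
[326. 207.]
[320. 354.]
```

View pics/w3m.png

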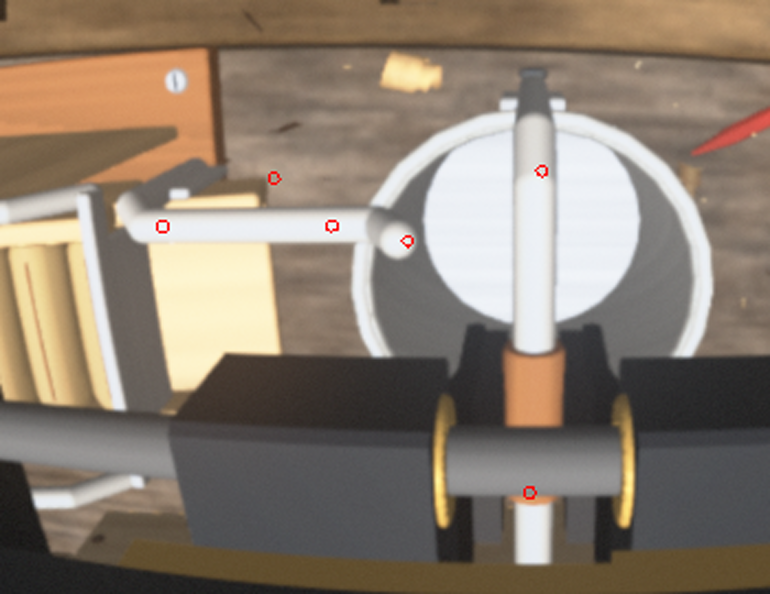

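The model fits within about 1 mm. Moving over the tips, then lowering.

{"fn": "drive_tool", "kwargs": {"angular": [[0,0,0],[0,0,0],[0,0,0],[0,0,0],[0,0,0],[0,0,0]], "delta_pos": [[0,-1.0,0],[-0.1,-1.0,0],[0,-1.0,0],[0,-0.9,0],[0,0,0],[0,0,0]], "gripper": [0.5,0.5,0.5,0.5,0.5,0.5]}}

```text
time_s: 8.05
tool_pos: [0.5139, -0.1439, 0.1904]
tool_rot: [180.0, -0.0, -177.9]
force: [-0.7, 0.0, -1.6]
grip_width: 0.011
grasp_force: 30.0
```

{"fn": "drive_tool", "kwargs": {"angular": [[0,0,0],[0,0,0],[0,0,0],[0,0,0],[0,0,0]], "delta_pos": [[0,0,0.5],[0,0,0.5],[0,0,0.5],[0,0,0],[0,0,0]], "gripper": [0.5,0.5,0.5,0.5,0.5]}}

```text
time_s: 8.55
tool_pos: [0.5138, -0.1436, 0.1753]
tool_rot: [180.0, -0.0, -177.8]
force: [-0.4, -0.1, -1.6]
grip_width: 0.0112
grasp_force: 30.0
```

{"fn": "drive_tool", "kwargs": {"angular": [[0,0,0],[0,0,0],[0,0,0]], "delta_pos": [[0,0,0.2],[0,0,0],[0,0,0]], "gripper": [0.5,0.5,0.5]}}

```text
time_s: 8.85
tool_pos: [0.5142, -0.1438, 0.1739]
tool_rot: [-180.0, 0.0, -177.9]
force: [-0.2, -0.0, 0.4]
grip_width: 0.0113
grasp_force: 30.1
```

Run:
```python
from h import *
w=eyes.read_camera('wrist'); b=w['pixels'][:,:,::-1]; s=eyes.read_camera('side')['pixels'][:,:,::-1]
a=cv2.resize(b[130:360,150:430],None,fx=1.4,fy=1.4); c=cv2.resize(s[200:340,270:400],None,fx=2.3,fy=2.3)
h=max(a.shape[0],c.shape[0]); o=np.zeros((h,a.shape[1]+c.shape[1],3),np.uint8); o[:a.shape[0],:a.shape[1]]=a; o[:c.shape[0],a.shape[1]:]=c
cv2.imwrite('pics/w4.png',o)
```

```text
(no output)
```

View pics/w4.png

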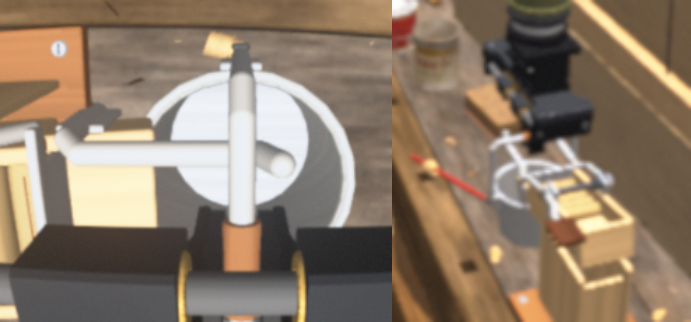

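The rod lies behind the upturned tip, and the wrist force shows the prongs have taken the weight. Releasing with a small opening.

{"fn": "drive_tool", "kwargs": {"angular": [[0,0,0],[0,0,0],[0,0,0],[0,0,0],[0,0,0],[0,0,0],[0,0,0],[0,0,0],[0,0,0],[0,0,0],[0,0,0],[0,0,0]], "delta_pos": [[0,0,0],[0,0,0],[0,0,0],[0,0,0],[0,0,0],[0,0,0],[0,0,-1],[0,0,-2],[0,0,-4],[0,0,-4],[0,0,-4],[0,0,0]], "gripper": [1.4,1.8,2.2,2.6,3.0,3.0,3.0,3.0,3.0,3.0,3.0,3.0]}}

```text
time_s: 10.15
tool_pos: [0.5167, -0.1439, 0.3304]
tool_rot: [-179.7, 0.6, -177.8]
force: [0.4, 0.2, 0.8]
grip_width: 0.0301
grasp_force: 0.0
```

Run:
```python
from h import *
H=np.array([.515,-.208,0]);Rh=R.from_euler('z',2,degrees=True).as_matrix()
p=H+Rh@(-.056,-.165,.221); print(p)
o=telemetry.get_obs();print(o['tool_pos'],o['tool_rot'],o['grip_width'],o['qpos'])
plan([(.49,-.25,.325),(p[0],p[1],.30)],None)
plan([(.49,-.25,.325),(p[0],p[1],.30)],90+2)
```

```text
[ 0.46479253 -0.37485386  0.221     ]
[ 0.5166855  -0.14394966  0.33037269] [-179.73950713    0.57102073 -177.84896669] 0.03007614994897681 [ 49.74818546   4.4612504  -39.10583917  89.92734344   2.94594226
  85.9977783  102.70223714]
rows 6 turn -0.0
[[1.02, -3.5, 0.18], [1.02, -3.5, 0.18], [1.02, -3.5, 0.18], [1.0, -4.13, 0.83], [1.0, -4.13, 0.83], [1.0, -4.13, 0.83]]
rows 33 turn -0.1427
[[1.02, -3.5, 0.18], [1.51, -3.32, 0.18], [1.97, -3.07, 0.18], [2.62, -3.34, 0.83], [3.07, -2.93, 0.83], [3.45, -2.47, 0.83], [-0.0, 0.0, -0.0], [-0.0, 0.0, -0.0], [-0.0, 0.0, -0.0], [-0.0, 0.0, -0.0], [-0.0, 0.0, -0.0], [0.0, -0.0, -0.0], [0.0, -0.0, -0.0], [0.0, -0.0, -0.0], [0.0, -0.0, -0.0], [0.0, -0.0, -0.0], [0.0, -0.0, -0.0], [0.0, -0.0, -0.0], [0.0, -0.0, -0.0], [0.0, -0.0, -0.0], [0.0, -0.0, -0.0], [0.0, -0.0, -0.0], [0.0, 0.0, -0.0], [0.0, 0.0, -0.0], [0.0, 0.0, -0.0], [0.0, 0.0, -0.0], [0.0, 0.0, -0.0], [0.0, 0.0, -0.0], [0.0, 0.0, -0.0], [0.0, 0.0, -0.0], [0.0, 0.0, -0.0], [0.0, 0.0, -0.0], [0.0, 0.0, -0.0]]
```

Run:
```python
import h
from h import *
# turn the short way, 182 -> 92: feed yaw relative to measured -177.8
plan([(.49,-.25,.325),(.465,-.375,.285)],-268,.02)
```

```text
rows 13 turn 0.121
[[0.51, -1.75, 0.09], [0.3, -1.8, 0.09], [0.08, -1.82, 0.09], [-0.14, -1.82, 0.09], [-0.36, -1.79, 0.09], [-0.58, -1.73, 0.09], [-0.86, -1.61, 0.57], [-1.05, -1.49, 0.57], [-1.22, -1.35, 0.57], [-1.37, -1.2, 0.57], [-1.51, -1.02, 0.57], [-1.62, -0.83, 0.57], [-1.71, -0.63, 0.57]]
```

{"fn": "drive_tool", "kwargs": {"angular": [[0,0,0.121],[0,0,0.121],[0,0,0.121],[0,0,0.121],[0,0,0.121],[0,0,0.121],[0,0,0.121],[0,0,0.121],[0,0,0.121],[0,0,0.121],[0,0,0.121],[0,0,0.121],[0,0,0.121],[0,0,0],[0,0,0],[0,0,0],[0,0,0],[0,0,0]], "delta_pos": [[0.5,-1.8,0.1],[0.3,-1.8,0.1],[0.1,-1.8,0.1],[-0.1,-1.8,0.1],[-0.4,-1.8,0.1],[-0.6,-1.7,0.1],[-0.9,-1.6,0.6],[-1.0,-1.5,0.6],[-1.2,-1.4,0.6],[-1.4,-1.2,0.6],[-1.5,-1.0,0.6],[-1.6,-0.8,0.6],[-1.7,-0.6,0.6],[0,0,0],[0,0,0],[0,0,0],[0,0,0],[0,0,0]], "gripper": [0,0,0,0,0,0,0,0,0,0,0,0,0,0,0,0,0,0]}}

```text
time_s: 11.95
tool_pos: [0.4631, -0.3739, 0.276]
tool_rot: [180.0, 0.0, 92.1]
force: [-0.1, 0.0, -0.5]
grip_width: 0.0004
grasp_force: 0.0
```

Run:
```python
from h import *
o=telemetry.get_obs();print(o['tool_pos'],o['tool_rot'],o['grip_width'],o['force'],o['qpos'])
H=np.array([.515,-.208,0]);Rh=R.from_euler('z',2,degrees=True).as_matrix()
w=eyes.read_camera('wrist'); b=w['pixels'][:,:,::-1].copy(); s=eyes.read_camera('side')['pixels'][:,:,::-1]
for q in((-.056,-.165,.221),(-.073,-.186,.221),(-.039,-.186,.221),(-.073,-.144,.221),(-.039,-.144,.221)):
    u=proj(w,H+Rh@q,True); print(np.round(u)); cv2.circle(b,(int(u[0]*8),int(u[1]*8)),16,(0,0,255),1,shift=3)
c=cv2.resize(s[200:340,270:400],None,fx=2,fy=2)
o=np.zeros((480,640+c.shape[1],3),np.uint8); o[:,:640]=b; o[:c.shape[0],640:]=c
cv2.imwrite('pics/w5.png',o[:,100:])
```

```text
[ 0.46314243 -0.37394698  0.2760304 ] [1.79972664e+02 2.66866161e-02 9.21220595e+01] 0.0003771592392117912 [-0.13636516  0.01091009 -0.50139444] [ 56.78200201  12.22492378 -23.96275567  87.24437854   4.99381261
  81.5503784   34.69295681]
[324. 269.]
[296. 301.]
[352. 301.]
[295. 235.]
[354. 235.]
```

View pics/w5.png

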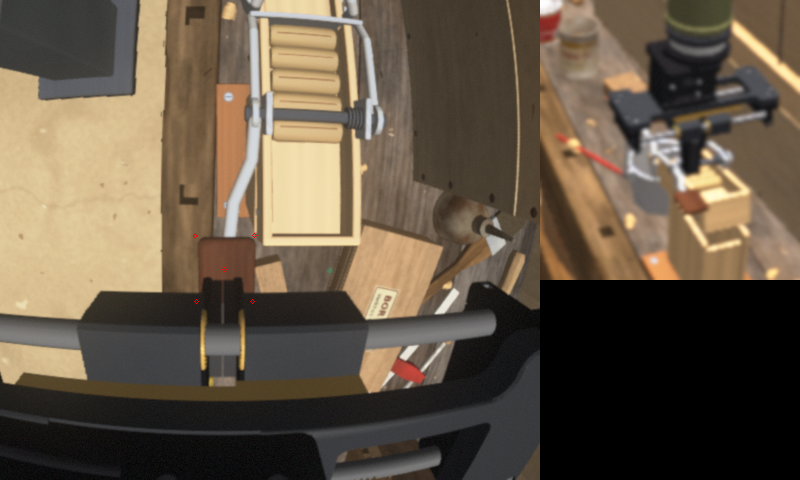

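The pail hangs on the hook. The pad shows at x 198–256 in the crop with its front edge at y 238, within 2 mm of prediction and right under the closed fingers. Pressing now.

{"fn": "drive_tool", "kwargs": {"angular": [[0,0,0],[0,0,0],[0,0,0],[0,0,0],[0,0,0],[0,0,0],[0,0,0],[0,0,0],[0,0,0],[0,0,0],[0,0,0]], "delta_pos": [[-0.1,0.15,1.5],[0,0,1.5],[0,0,0.7],[0,0,0.6],[0,0,0.6],[0,0,0.6],[0,0,0.6],[0,0,0.6],[0,0,0.6],[0,0,0],[0,0,0]], "gripper": [0,0,0,0,0,0,0,0,0,0,0]}}

```text
time_s: 13.15
tool_pos: [0.4634, -0.3784, 0.2044]
tool_rot: [180.0, 0.3, 91.9]
force: [-3.7, -2.0, 8.6]
grip_width: 0.0003
grasp_force: 4.6
```

{"fn": "drive_tool", "kwargs": {"angular": [[0,0,0],[0,0,0],[0,0,0],[0,0,0],[0,0,0]], "delta_pos": [[0,0,0.3],[0,0,0.3],[0,0,0.2],[0,0,0],[0,0,0]], "gripper": [0,0,0,0,0]}}

```text
time_s: 13.65
tool_pos: [0.4635, -0.3783, 0.2007]
tool_rot: [180.0, 0.4, 91.9]
force: [-10.1, 1.7, 24.8]
grip_width: 0.0006
grasp_force: 11.6
```

Run:
```python
from h import *
o=telemetry.get_obs();print(o['tool_pos'],o['tool_rot'],o['force'],o['wrist_torque'])
w=eyes.read_camera('wrist'); b=w['pixels'][:,:,::-1].copy(); s=eyes.read_camera('side')['pixels'][:,:,::-1]
c=cv2.resize(s[200:360,270:400],None,fx=2,fy=2); t=eyes.read_camera('top')['pixels'][:,:,::-1]; t=cv2.resize(t[195:285,345:475],None,fx=2,fy=2)
o=np.zeros((510,640+c.shape[1],3),np.uint8); o[:480,:640]=b; o[:c.shape[0],640:]=c; o[320:320+t.shape[0],640:]=t
cv2.imwrite('pics/w6.png',o[:,100:])
```

```text
[ 0.46354967 -0.37832508  0.20070206] [179.9515838    0.3730456   91.89281289] [-10.05741048   1.657267    24.83253226] [0.62007738 2.21114523 0.08633748]
```

View pics/w6.png

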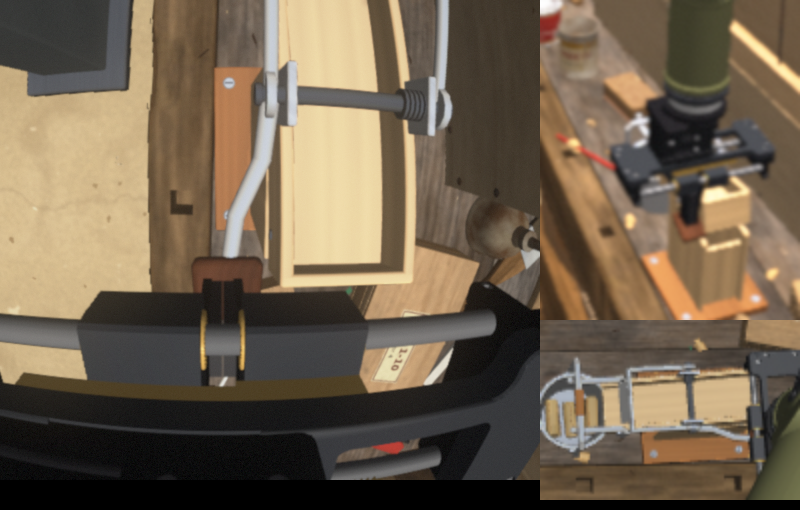

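The magazine is empty and the lever is at its stop: the fingertip height fits 0.186 m, and the force rose sharply to 25 N. I'll check the pail's contents in the last view I have.

Run:
```python
from h import *
t=eyes.read_camera('top'); s=eyes.read_camera('side')
for n,c in(('top',t),('side',s)): print(n,[(np.round(x['centre']).tolist(),round(x['p'],2)) for x in models.search_frame(c,'dowel_1')])
a=cv2.resize(t['pixels'][210:270,325:385,::-1],(500,500),interpolation=cv2.INTER_CUBIC)
b=cv2.resize(s['pixels'][215:315,295:355,::-1],(300,500),interpolation=cv2.INTER_CUBIC)
cv2.imwrite('pics/f.png',np.hstack([a,b]))
o=telemetry.get_obs();print(o['tool_pos'],o['force'],o['time_s'])
```

```text
top [([351.0, 242.0], 0.5), ([359.0, 242.0], 0.43), ([368.0, 240.0], 0.4)]
side []
[ 0.46355226 -0.3783184   0.2006697 ] [-10.12492585   2.84980603  26.63789014] 14.0
```

View pics/f.png

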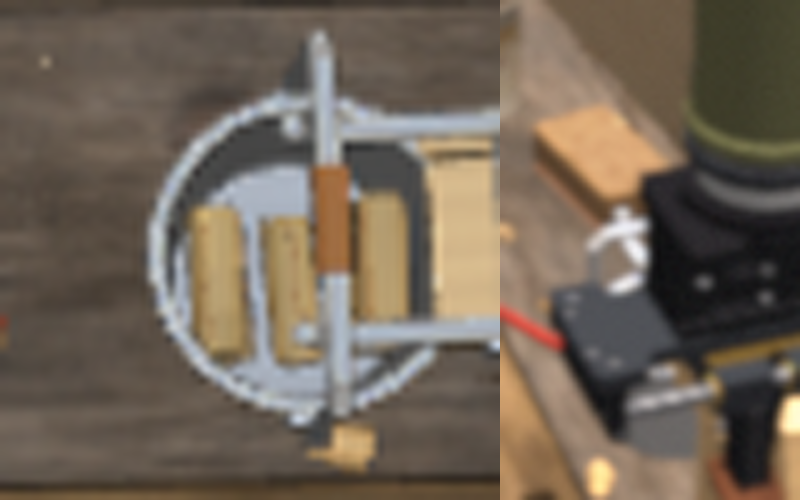

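Three dowels show clearly in the pail at crop (215,285), (290,290) and (385,260). The other two must be accounted for. I've used all my picture views, so I'll check numerically.

Run:
```python
from h import *
H=np.array([.515,-.208,0]);Rh=R.from_euler('z',2,degrees=True).as_matrix()
old=cv2.imread('pics/top0.png')[:,:,::-1]
for k in range(2):
    t=eyes.read_camera('top')
    print([(np.round(x['centre'],1).tolist(),round(x['p'],2)) for x in models.search_frame(t,'dowel_1')])
for n in('dowel_3','pail'):
  for m in models.cut_out(t,n):
    ys,xs=np.where(m['pixels']); print(n,round(m['p'],2),len(xs),xs.min(),xs.max(),ys.min(),ys.max())
for nm,z,x in(('mid',.14,0),('x+15',.14,.015),('x-15',.14,-.015)):
  print(nm)
  for y in np.arange(-.13,.115,.005):
    zz=.132+ (0.033-y)*np.tan(np.radians(12))+.009 if y<.033 else .05
    u=proj(t,H+Rh@(x,y,zz)); i,j=int(round(u[1])),int(round(u[0]))
    print(round(y*1000),(j,i),t['pixels'][i,j],old[i,j] if y<.033 else '',end=' | ')
  print()
print(telemetry.get_obs()['tool_pos'],telemetry.get_obs()['force'])
```

```text
[([352.9, 240.6], 0.62), ([362.3, 244.4], 0.47), ([415.9, 238.1], 0.19)]
[([355.1, 242.3], 0.56), ([360.0, 242.5], 0.42)]
dowel_3 0.66 106 368 376 234 248
dowel_3 0.54 112 349 355 235 252
dowel_3 0.47 62 358 363 236 253
pail 0.84 764 343 377 215 262
pail 0.22 99 369 375 233 248
mid
-130 (441, 234) [213 184 139] [209 181 137] | -125 (439, 235) [210 181 138] [206 178 135] | -120 (437, 235) [211 183 140] [206 178 136] | -115 (435, 235) [211 183 138] [207 179 136] | -110 (433, 235) [211 183 139] [206 179 135] | -105 (431, 235) [212 184 139] [207 180 137] | -100 (429, 235) [212 183 139] [208 180 136] | -95 (427, 236) [210 181 137] [205 178 134] | -90 (425, 236) [210 182 138] [160 137 101] | -85 (423, 236) [210 182 138] [178 154 110] | -80 (421, 236) [107 102  96] [98 95 91] | -75 (419, 236) [74 76 77] [74 74 76] | -70 (417, 236) [208 179 136] [163 136  93] | -65 (415, 236) [213 183 139] [180 156 112] | -60 (413, 237) [210 180 137] [169 140  94] | -55 (411, 237) [211 182 138] [86 72 50] | -50 (409, 237) [211 181 138] [178 155 109] | -45 (407, 237) [211 183 139] [170 142  97] | -40 (405, 23
[... 4469 characters left out ...]
45) [211 182 138] [206 178 135] | 25 (380, 245) [210 182 138] [206 178 135] | 30 (378, 245) [209 181 137] [204 177 134] | 35 (373, 249) [171 179 192]  | 40 (372, 249) [172 183 194]  | 45 (370, 250) [166 174 184]  | 50 (368, 250) [167 176 187]  | 55 (366, 250) [168 177 187]  | 60 (364, 250) [138 139 140]  | 65 (363, 250) [129 128 128]  | 70 (361, 250) [169 178 185]  | 75 (359, 250) [125 108  84]  | 80 (357, 250) [138 142 150]  | 85 (355, 250) [143 119  79]  | 90 (353, 250) [171 148 106]  | 95 (352, 250) [178 154 108]  | 100 (350, 251) [154 131  94]  | 105 (348, 251) [171 182 197]  | 110 (346, 251) [100  91  82]  | 
[ 0.46352474 -0.37828426  0.20063823] [-10.20887927   1.48953457  26.34874583]
```

Run:
```python
from h import *
t=eyes.read_camera('top'); im=t['pixels'].astype(int); old=cv2.imread('pics/top0.png')[:,:,::-1].astype(int)
d=(np.abs(im-old).max(2)>45).astype(np.uint8); n,l,st,ce=cv2.connectedComponentsWithStats(d)
print([(s.tolist()) for s in st[1:] if s[4]>12])
s=eyes.read_camera('side'); so=cv2.imread('pics/side0.png')[:,:,::-1].astype(int)
d=(np.abs(s['pixels'].astype(int)-so).max(2)>45).astype(np.uint8); n,l,st,ce=cv2.connectedComponentsWithStats(d)
print([(q.tolist()) for q in st[1:] if q[4]>20])
print('brightness (R) wood cells as R/10, grey as ..  cols 344-382')
for r in range(218,262):
    print(r,' '.join(('%2d'%(im[r,c,0]//10) if im[r,c,0]-im[r,c,2]>30 else '..') for c in range(344,383)))
```

```text
[[483, 204, 25, 13, 149], [343, 214, 35, 50, 709], [471, 215, 16, 17, 71], [497, 215, 12, 4, 18], [447, 216, 8, 29, 96], [388, 218, 25, 5, 66], [492, 222, 7, 6, 22], [384, 225, 6, 22, 84], [392, 227, 27, 20, 235], [502, 226, 25, 22, 256], [465, 231, 14, 16, 119], [482, 230, 18, 14, 81], [243, 234, 38, 43, 875], [425, 234, 43, 32, 282], [391, 248, 23, 4, 34], [499, 252, 17, 8, 32], [450, 265, 8, 16, 43], [470, 265, 42, 6, 95], [442, 276, 53, 20, 301], [488, 290, 8, 4, 24], [459, 295, 30, 2, 33], [390, 297, 103, 170, 6801], [410, 345, 230, 135, 13835], [401, 466, 5, 14, 27]]
[[88, 52, 103, 65, 2885], [109, 65, 8, 4, 25], [176, 89, 191, 140, 4313], [192, 98, 178, 75, 2129], [165, 101, 4, 12, 33], [126, 110, 168, 313, 10809], [167, 110, 8, 15, 77], [105, 122, 8, 33, 89], [156, 163, 57, 65, 894], [336, 162, 5, 6, 23], [109, 169, 36, 19, 67], [103, 175, 47, 20, 115], [150, 189, 11, 52, 242], [248, 198, 25, 27, 176], [215, 212, 12, 7, 50], [335, 212, 5, 17, 31], [258, 217, 23, 45, 374], [339, 216, 7, 13, 35], [276, 221, 34, 6, 104], [122, 227, 20, 21, 143], [107, 230, 5, 9, 31], [114, 230, 
[... 4864 characters left out ...]
.. .. .. .. .. .. .. .. .. .. .. .. .. .. .. .. .. .. .. .. .. .. .. .. .. .. .. .. .. .. .. ..
257 .. .. .. .. .. .. .. .. .. .. .. .. .. .. .. .. .. .. .. .. .. .. .. .. .. .. .. .. .. .. .. .. .. .. .. .. .. .. ..
258 .. .. .. .. .. .. .. .. .. .. .. .. .. .. .. .. .. .. .. .. .. .. .. .. .. .. .. .. .. .. .. .. .. .. .. .. .. .. ..
259 .. .. .. .. .. .. .. .. .. .. .. .. .. .. .. .. .. .. .. .. .. .. .. .. .. .. .. .. .. .. .. .. .. .. .. .. .. .. ..
260 .. .. .. .. .. .. .. .. .. .. .. .. .. .. .. .. .. .. .. .. .. .. .. 10 11 .. .. .. .. .. .. .. .. .. .. .. .. .. ..
261 .. .. .. .. .. .. .. .. .. .. .. .. .. .. .. .. .. .. .. .. .. 12 17 16 14 12 .. .. .. .. .. .. .. .. .. .. .. .. ..
```

Only three dowels are clearly visible from above, and none lie on the floor of the magazine or on the open bench. I have time left, so I'll lift off and look into the pail from the +y side, then press again.

{"fn": "drive_tool", "kwargs": {"angular": [[0,0,0],[0,0,0],[0,0,0],[0,0,0],[0,0,0],[0,0,0],[0,0,0],[0,0,0],[0,0,0],[0,0,0],[0,0,0],[0,0,0],[0,0,0]], "delta_pos": [[0,0,-1],[0,0,-2],[0,0,-2.5],[0,0,-2.5],[0,0,-2.5],[4.1,1.0,0],[4.1,1.0,0],[4.1,1.0,0],[4.1,1.0,0],[4.1,1.0,0],[4.1,0.8,0],[0,0,0],[0,0,0]], "gripper": [0,0,0,0,0,0,0,0,0,0,0,0,0]}}

```text
time_s: 15.7
tool_pos: [0.5138, -0.1267, 0.2995]
tool_rot: [180.0, 0.0, 92.2]
force: [-0.5, -0.3, -0.2]
grip_width: 0.0004
grasp_force: 0.0
```

Run:
```python
from h import *
w=eyes.read_camera('wrist'); save(w,'w7'); im=w['pixels'].astype(int); print(telemetry.get_obs()['tool_pos'])
for m in models.cut_out(w,'dowel_1'):
    ys,xs=np.where(m['pixels']); print(round(m['p'],2),np.round(m['centre']),len(xs),xs.min(),xs.max(),ys.min(),ys.max())
H=np.array([.515,-.208,0]);Rh=R.from_euler('z',2,degrees=True).as_matrix()
for q in((0,.033,.132),(-.033,.033,.132),(.033,.033,.132),(0,.062,.035),(0,.024,.035),(0,.1,.035),(.038,.062,.035),(-.038,.062,.035),(0,.0625,.15)): print(q,np.round(proj(w,H+Rh@q,True)))
u0=proj(w,H+Rh@(0,.062,.05),True); c0,r0=int(u0[0]),int(u0[1])
print(r0,c0)
for r in range(r0-68,r0+68,3):
    print(r,''.join(('%x'%min(15,im[r,c,0]//16) if im[r,c,0]-im[r,c,2]>28 else '.') for c in range(c0-75,c0+75,2)))
```

```text
[ 0.51348127 -0.12832815  0.29935763]
0.94 [325. 244.] 591 301 346 237 250
0.91 [322. 196.] 783 299 346 186 203
0.87 [319. 217.] 651 297 342 207 223
0.78 [327. 232.] 257 302 344 229 236
(0, 0.033, 0.132) [320. 273.]
(-0.033, 0.033, 0.132) [284. 272.]
(0.033, 0.033, 0.132) [356. 273.]
(0, 0.062, 0.035) [320. 217.]
(0, 0.024, 0.035) [320. 249.]
(0, 0.1, 0.035) [320. 184.]
(0.038, 0.062, 0.035) [354. 217.]
(-0.038, 0.062, 0.035) [287. 217.]
(0, 0.0625, 0.15) [320. 248.]
220 320
152 99a9aaaaaaaaa86789988889987.87777888888....77877787777788888899989999999888
155 8999aaaaaaaaa8678999888998778888.8878886.6.778777777777888888998899aa999888
158 8999aaaaaaaaa8688888878898788887.7..888766..78777777777788889a98899aa999888
161 8899aaa9aaa99868998988899888888877.78887776678777777777787889a9989999999988
164 8899aa999999986888888778988888888.778887776678778777777887889a9998999aa9988
167 9899aa989999986988998878988887887778788777..7777877778888788999989999aa9989
170 989999988889986988998888988887888878788876.67777877778888888999999999999998
173 988999888889986978999888988888888888788877.6777887778889
[... 2359 characters left out ...]
..............cddddddddddddddddddddda.....................88
266 87789887778887.................78888888888888888888..........88888888878888
269 877898877767876..............................................8888888..88887
272 877888876778876......87......................................88888.8..88888
275 877899887778876......66799a...b.aaaa9999999999abbb....6......88877.888.8.87
278 887888887788876......b9cfffffc6.5bffffffffffd6.5afffe9bb.....8887788.888787
281 887888887788876.....dffcfffff9........89........7fffecfd.....8788877888.777
284 8878988877888766....dffcfffff6........78.........effecfd.....55788..8887777
287 8888998777888acc.....ffcfffff.........78.........dffecfd....bbba88..8778877
```

The wrist view shows five separate dowel bands in the pail, at rows 195, 216, 233, 246 and 260. All five are in, and they lie between the pail's walls. Going back to press the lever and hold it.

{"fn": "drive_tool", "kwargs": {"angular": [[0,0,0],[0,0,0],[0,0,0],[0,0,0],[0,0,0],[0,0,0],[0,0,0],[0,0,0],[0,0,0],[0,0,0],[0,0,0]], "delta_pos": [[-4.1,-1.0,0],[-4.1,-1.0,0],[-4.1,-1.0,0],[-4.1,-1.0,0],[-4.2,-1.0,0],[-4.2,-1.0,0],[0,0,1],[0,0,1.3],[0,0,0],[0,0,0],[0,0,0]], "gripper": [0,0,0,0,0,0,0,0,0,0,0]}}

```text
time_s: 16.9
tool_pos: [0.463, -0.3768, 0.2772]
tool_rot: [180.0, 0.0, 92.1]
force: [0.9, 0.5, -0.7]
grip_width: 0.0003
grasp_force: 0.0
```

{"fn": "drive_tool", "kwargs": {"angular": [[0,0,0],[0,0,0],[0,0,0],[0,0,0],[0,0,0],[0,0,0],[0,0,0],[0,0,0],[0,0,0],[0,0,0],[0,0,0],[0,0,0],[0,0,0],[0,0,0]], "delta_pos": [[0.1,-0.15,1.5],[0,0,1.5],[0,0,0.8],[0,0,0.6],[0,0,0.6],[0,0,0.6],[0,0,0.6],[0,0,0.6],[0,0,0.6],[0,0,0.4],[0,0,0.3],[0,0,0],[0,0,0],[0,0,0]], "gripper": [0,0,0,0,0,0,0,0,0,0,0,0,0,0]}}

```text
time_s: 18.3
tool_pos: [0.4603, -0.3793, 0.2006]
tool_rot: [179.9, 0.3, 91.9]
force: [-7.8, 0.6, 20.9]
grip_width: 0.0007
grasp_force: 9.5
```

Run:
```python
from h import *
t=eyes.read_camera('top'); im=t['pixels'].astype(int)
H=np.array([.515,-.208,0]);Rh=R.from_euler('z',2,degrees=True).as_matrix()
for r in (233,238,243): print([int(v) for v in im[r,382:396,0]])  # gate: grey 385-390 when up
print([(np.round(x['centre']).tolist(),round(x['p'],2)) for x in models.search_frame(t,'pail')])
o=telemetry.get_obs();print(o['tool_pos'],o['force'],o['time_s'])
```

```text
[210, 206, 158, 109, 109, 108, 108, 125, 190, 177, 208, 209, 208, 208]
[213, 213, 205, 107, 109, 109, 109, 117, 164, 185, 210, 210, 211, 209]
[212, 212, 205, 135, 108, 109, 109, 107, 132, 191, 208, 209, 209, 208]
[([365.0, 237.0], 0.79), ([416.0, 241.0], 0.24)]
[ 0.46023334 -0.37930056  0.20053016] [-7.63493041  0.85318431 21.04737271] 18.4
```

```bash
python3 -c "
from h import *
print(env.sign_off())"
```

```text
the job is handed in; nothing more can be done
None
```

The pail hangs on the hook with all five dowels in it, and I handed the job in at about 18 s with the lever held at its stop. I let the lever up once, after the dowels had dropped, to count them, then pressed it again.

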